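# Switch the roll-on ball feeder over to the other chute

## Task

The roll-on ball feeder is set to the left tray, which already has its three balls. Press the raised tab of the seesaw gate down with a fingertip until the gate has rocked fully over to the right, then press the black stop plunger beside the track down and keep it down until all four waiting balls have run into the empty right tray, and let it spring up again. Do not touch or pick up any balls, let none of the waiting ones go left, and leave everything else standing where it is.

Things in the scene. Friction and masses are not known exactly. Their poses are not given: they have to be found in the camera images.
- feeder: the ball feeder, fixed to the bench, on a white base plate 180 x 600 x 8 mm. Origin on the bench straight below the gate's pivot; x runs level from the gate towards the high end of the feed track (away from the robot), y to the feeder's left, z up. Released balls drop off the track on the middle of the gate, roll to its low end and down the outlet chute there into that side's tray
- track_lip (a point): middle of the lower end of the feed track's floor, 152 mm above the bench, over the middle of the gate. The open-topped track runs from here 212 mm along the feeder's +x, rising at 7 degrees, 39 mm wide, tops of its walls 171 to 197 mm above the bench; the four waiting balls stand in it behind the stop pin
- gate_pivot (a point): on the gate's pivot axis, at the middle of the gate, 130 mm above the bench; the axis is along the feeder's x
- gate (a joint): tilt of the seesaw gate, rad: an open steel trough 50 mm wide, 205 mm long along the feeder's y, rocking on the pivot at its middle. -0.24 = against its left buffer (left end down: feeds the left tray), +0.24 = against its right buffer (right end down: feeds the right tray). It stays where it is left (friction, about 1 N at a tab). It starts left end down
- tab_right (a point): centre of the upper face of the gate's right finger tab, a black plate 50 mm (feeder x) x 34 mm (feeder y), 5 mm thick, on the robot's side of the trough, 55 mm from the trough's middle line, 75 mm from the pivot axis, nothing below it. Raised at the start; rocked fully over it stands about 14 mm lower than the pivot (36 mm of travel)
- tab_left (a point): the same for the left finger tab, low at the start
- stop (a joint): travel of the spring stop plunger, m: 0 = up, its 6 mm steel pin standing 9 mm above the track floor and holding the balls; 0.014 = fully down. From 0.011 the pin is below the floor and the balls run freely, all four in about 2 s. 2 N to start it, 5.5 N fully down; it springs up when let go and catches balls not yet past
- stop_cap (a point): centre of the top of the plunger's round black cap, 30 mm across and 10 mm thick, beside the track, 66 mm to the left of its middle line, 215 mm above the bench when up. Pressed straight down
- tray_left (a point): centre of the inner floor (11 mm above the bench) of the left steel tray, inside 139 x 139 mm, walls 52 mm above the inner floor, axes as the feeder; three balls already lie in it
- tray_right (a point): the same for the right steel tray, empty at the start
- ball1: white plastic roll-on ball, 28.6 mm across, 12 g, origin at its centre; number 1 in the track counted from the stop pin
- ball2: white plastic roll-on ball, 28.6 mm across, 12 g, origin at its centre; number 2 in the track counted from the stop pin
- ball3: white plastic roll-on ball, 28.6 mm across, 12 g, origin at its centre; number 3 in the track counted from the stop pin
- ball4: white plastic roll-on ball, 28.6 mm across, 12 g, origin at its centre; number 4 in the track counted from the stop pin
- done1: white plastic roll-on ball like the others, origin at its centre; lies in the left tray
- done2: white plastic roll-on ball like the others, origin at its centre; lies in the left tray
- done3: white plastic roll-on ball like the others, origin at its centre; lies in the left tray
- flacon1: empty clear glass roll-on flacon, 38 mm across, 75 mm high, standing before the feeder; origin under its foot. Bystander
- flacon2: another such flacon. Bystander
- cap: white plastic overcap, 40 mm across, 40 mm high, before the feeder; origin under it. Bystander
- amber: amber glass bottle, 68 mm across, 170 mm high, at the left of the track; origin under it. Bystander
- reagent: white plastic bottle with a red cap, 64 mm across, 140 mm high, at the right of the track; origin under it. Bystander
- beaker: empty glass beaker, 72 mm across, 95 mm high, at the right of the track; origin under it. Bystander
- spatula: steel lab spoon 170 mm long lying on the bench before the right tray; origin under it. Bystander
Mind the look-alikes: they are no part of the job. What is shaped like the ball2 but red is not meant.

How it is judged:
By the outcome, as a careful person would: the job done as asked, in the order asked, and still so for the second after the job is handed in, with the robot touching nothing.
It also fails if it takes over 40 s, if anything falls off the work surface, if the arm or the gripper's body presses on something with over 40 N, if the wrist force passes 120 N, or if a joint passes its speed limit or range.

## Robot

A 7-joint arm with a two-finger parallel gripper is mounted at the origin on the work surface. World frame = base frame: x ahead of the robot, y to its left, z up, the work surface at z = 0. Lengths are in m, angles in rad, forces in N, time in s.
With the tool pointing down it reaches from about 0.4 to 0.875 m from the base axis. Payload 19.3 kg.
Tool frame: the origin (TCP) lies at the very end of the fingers, on their centre line; the grasp point (between the pads) lies 19 mm behind it; z points along the fingers, y is the line along which they close (so a half turn about z gives the same grasp; the last joint's range is limited). The gripper opens to 85 mm and grips with 20 to 120 N. Pads are 22 mm wide; open, the fingers measure 114 mm over their backs; the gripper's body (76 mm by 85 mm) begins 54 mm behind the grasp point. The pads swing forward as they close: fully open they stand 13 mm farther back than shut.
Start: joints at [1.183, 0.521, -0.036, 1.599, 0.021, 1.021, -0.113], TCP at [0.195, -0.594, 0.231] pointing down, gripper open.
Joint ranges: [-2.91, 2.91], [-0.3, 2.13], [-1.5, 1.42], [0.17, 2.43], [-1.26, 4.41], [0.16, 1.93], [-2.52, 2.52]. Speed limits (rad/s): [1.89, 1.89, 2.39, 2.39, 3.01, 3.01, 3.01].

## Interface

Orientations are given as a rotation vector (axis times angle).
In Python, from cell import state, cams, job_done gives the robot as it stands.
- The arm moves only by the tool send_rows, never from a script. Its argument "plan" is a list of rows, each an object with "delta_pos": the shift along the tool's x, y, z as a fraction of full scale, a list of three; "rotation": the turn, a rotation vector about the tool's x, y, z as a fraction of full scale, a list of three; "jaw": the finger opening in mm, from 0 to 85.4. A call has 1 to 5 rows; each row shifts and turns the commanded pose from where the row before left it, along the tool's axes as they then stand; what a row does not reach is not made up. Full scale, the value 1, is 30 mm for a shift and 180 degrees for a turn. A row lasts 1/10 s, in which the tool goes at most 50 mm and 8.59 degrees, less where a joint would pass 70% of its speed; a pose out of reach is approached as far as the arm can. A call with a number of a shift or a turn outside -1 to 1 is refused whole. A call with a gripper value outside its range is refused whole. The fingers move at their own pace and stop on an object; the grip force is fixed at half the most. Time passes only in rows, so rows that do not move let the fingers close. It gives the time, the measured TCP pose, the force, the opening and the grip force at its end, in the units of the state.
- state(): the state, without advancing time (a new reading comes with each control period).
- cams.get_image(name): name is "side" or "top" or "wrist"; returns a dict with "color" (400x640x3 uint8, red, green, blue), "fx", "fy", "cx", "cy" (pixels), "origin" and "rotation" of the camera in the world. Camera axes: x right, y down, z forward; pixel columns grow to the right and rows downward; lengths in m; the calibration is good to about 2 mm. A picture is of the moment at which its call begins. There is no depth.
- job_done(): hands the job in; it is judged then, once.
Trained networks look in a picture, given as the dict that the camera call returned (one of the last four; its "shot" number tells which), for a name from the list of things; names that differ only in an ending like _2 or _b are one class to them, and where a whole thing is asked for, a point or a joint stands for the part that bears it (a point fixed in the world has none). Each returns a list of dicts, best first, with "score" (0 to 1); they miss things now and then, are a little off and sometimes report something else, mostly with a low value. They report only what shows in the picture. A call takes as long as a camera call. They do not tell look-alikes from the thing itself.
- cams.recognise(picture, query): "at" ([x, y, z] in m, in world coordinates, good to about 4 mm: the middle of the surface that is visible of it).
The state is a dict: "clock": time; "qpos": joint angles; "dq": joint speeds; "joint_efforts": joint torques, N m; "position": TCP position; "eef_rot": TCP orientation; "contact_force": force on the tool from outside, world axes, zero at the start; "ft_torque": the same for the moment, N m; "width": finger opening in m; "gripper_force": force on a finger pad.
Only numpy, scipy, OpenCV 4.12 (cv2) and the standard library are available. Lean on these libraries where they do the work, as an engineer would, in place of code of your own. Each camera call takes 0.05 s, during which the arm holds its last target. There are 200 camera calls.

## Working session

There is one attempt and no reset: what is moved stays moved. The work goes in short steps, Python scripts to look and compute and a tool call to move; the robot and the scene stay as the last step left them, time stands still between calls to the robot, and variables do not carry over. Pictures are saved under pics/ and viewed, at most 10 in all, crops included, and the job is handed in when it is done.

Besides the shell and the picture viewer there is one more tool, called after "Call:" as a command line: name --argument value ..., lists and objects as JSON in quotes. send_rows: Moves the arm, as the interface text tells. Its arguments: {"type":"object","properties":{"plan":{"type":"array"}},"required":["plan"]}

```bash
mkdir -p pics
cat > h.py <<'E'
import numpy as np,cv2
from cell import state,cams,job_done
def snap(n,f): 
    p=cams.get_image(n); cv2.imwrite(f'pics/{f}.png',p['color'][:,:,::-1]); return p
def proj(p,X):
    c=np.array(p['rotation']).T@(np.array(X)-p['origin']); return p['fx']*c[0]/c[2]+p['cx'],p['fy']*c[1]/c[2]+p['cy']
E
python3 - <<'E'
from h import *
s=state(); print(s['clock'],s['position'],s['eef_rot'],s['contact_force'],s['width'])
for n in('top','side'):
    p=snap(n,n+'0'); print(n,p['origin'],np.round(p['rotation'],3).tolist(),p['fx'])
    for q in 'tab_right tab_left stop_cap tray_left tray_right feeder gate ball1 amber reagent flacon1 cap'.split():
        print(q,[(np.round(d['at'],3).tolist(),round(d['score'],2)) for d in cams.recognise(p,q)[:4]])
E
```

```text
0.0 [ 0.19513599 -0.59342523  0.23074563] [-3.10098235e+00 -4.96854777e-01  4.46692196e-04] [ 0.50378532 -0.38259133 -0.14757172] 0.08565920434710866
top [0.44697687 0.03857345 1.05259316] [-2.133, 2.165, -0.153] 369.6296083680004
tab_right [([0.54, 0.02, 0.136], 0.91)]
tab_left [([0.54, 0.022, 0.132], 0.79)]
stop_cap [([0.616, 0.093, 0.216], 0.42)]
tray_left [([0.552, 0.033, 0.009], 0.86)]
tray_right [([0.69, 0.038, 0.192], 0.72), ([0.551, 0.032, 0.01], 0.57), ([0.544, 0.015, 0.138], 0.48)]
feeder [([0.552, 0.032, 0.01], 0.63)]
gate [([0.542, 0.018, 0.136], 0.97)]
ball1 [([0.637, 0.033, 0.188], 0.67), ([0.665, 0.039, 0.189], 0.66), ([0.727, 0.167, 0.022], 0.66), ([0.673, 0.145, 0.026], 0.49)]
amber []
reagent [([0.775, -0.187, 0.093], 0.81), ([0.618, 0.09, 0.221], 0.26)]
flacon1 [([0.413, -0.072, 0.072], 0.51), ([0.398, 0.104, 0.073], 0.5), ([0.55, 0.031, 0.012], 0.45)]
cap [([0.407, 0.009, 0.044], 0.75), ([0.555, 0.033, 0.013], 0.62)]
side [0.45912905 0.64683379 0.96097156] [-0.238, 2.885, -1.02] 469.96232209225633
tab_right [([0.542, 0.038, 0.131], 0.62), ([0.554, 0.081, 0.012], 0.18)]
tab_left [([0.539, 0.037, 0.13], 0.92), ([0.717, 0.05, 0.194], 0.16)]
stop_cap [([0.614, 0.098, 0.219], 0.78), ([0.551, 0.078, 0.014], 0.39)]
tray_left [([0.548, 0.077, 0.016], 0.77)]
tray_right [([0.548, 0.079, 0.014], 0.77)]
feeder [([0.548, 0.078, 0.016], 0.81)]
gate [([0.539, 0.036, 0.134], 0.74)]
ball1 [([0.721, 0.051, 0.194], 0.66), ([0.689, 0.043, 0.184], 0.59), ([0.667, 0.042, 0.189], 0.56), ([0.636, 0.038, 0.183], 0.55)]
amber [([0.694, 0.273, 0.109], 0.97), ([0.537, 0.037, 0.13], 0.21)]
reagent [([0.778, -0.173, 0.079], 0.97)]
flacon1 [([0.41, -0.068, 0.053], 0.84), ([0.4, 0.117, 0.05], 0.66)]
cap [([0.411, 0.025, 0.036], 0.74)]
```

View pics/top0.png

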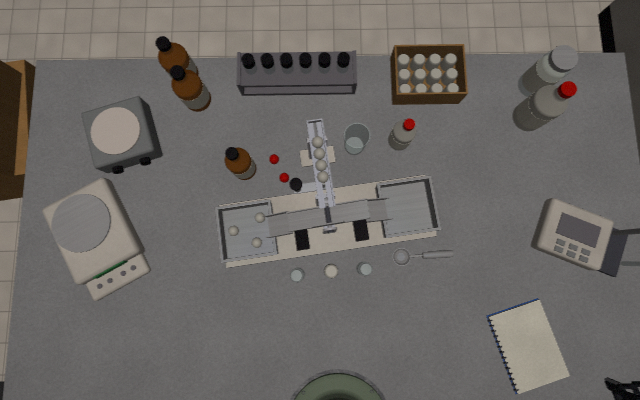

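View pics/side0.png

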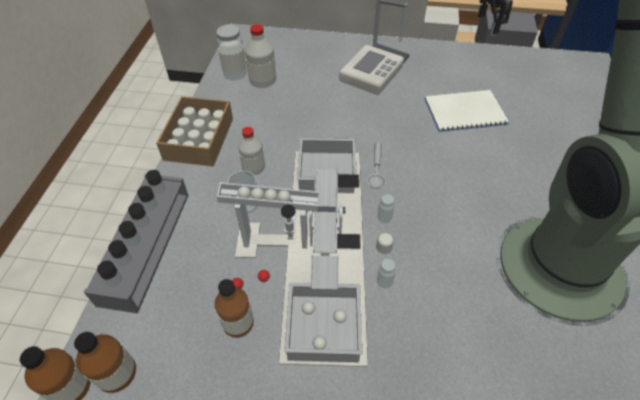

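Top view: the right tab is at (361,230), the low left tab at (302,240) and the plunger cap at (296,184). The waiting balls are at (320,142–177) in the track, the done balls sit in the left tray, and the red decoys are at (275,158) and (284,177). The side view shows the same: right tab (347,181), left tab (348,241), cap (288,211).

```bash
cat > fit.py <<'E'
from h import *
from scipy.spatial.transform import Rotation as R
def blob(im,c,r=14):
    x,y=c; a=cv2.cvtColor(im,cv2.COLOR_BGR2GRAY)[y-r:y+r,x-r:x+r]
    n,l,s,ce=cv2.connectedComponentsWithStats((a<45).astype('uint8'))
    k=1+np.argmax(s[1:,4]); return ce[k]+[x-r,y-r],s[k].tolist()
def ray(p,uv,z):
    Rm=R.from_rotvec(p['rotation']).as_matrix(); d=Rm@[(uv[0]-p['cx'])/p['fx'],(uv[1]-p['cy'])/p['fy'],1]
    o=np.array(p['origin']); return o+d*(z-o[2])/d[2]
if __name__=='__main__':
  for n,cs in (('top',((361,230),(302,240),(296,184))),('side',((347,181),(348,241),(288,211)))):
    p=cams.get_image(n); im=cv2.imread(f'pics/{n}0.png')
    P=[]
    for c,z in zip(cs,(.152,.116,.215)):
        b,s=blob(im,c); X=ray(p,b,z); P.append(X); print(n,b.round(1),s,X.round(4))
    d=P[1]-P[0]; th=np.arctan2(-d[0],d[1]); ex=np.array([np.cos(th),np.sin(th)]); ey=np.array([-ex[1],ex[0]])
    m=(P[0]+P[1])[:2]/2; o=m+.055*ex; print('yaw',th,'dist',np.hypot(*d[:2]),'origin',o,'cap in feeder',(P[2][:2]-o)@ex,(P[2][:2]-o)@ey)
  s=state(); print(R.from_rotvec(s['eef_rot']).as_matrix().round(3))
  im=cv2.imread('pics/top0.png')[120:270,230:430]; cv2.imwrite('pics/c0.png',cv2.resize(im,None,fx=4,fy=4,interpolation=3))
E
python3 fit.py
```

```text
top [360.6 229.8] [6, 3, 16, 22, 257] [ 0.5108 -0.0598  0.152 ]
top [301.8 239.1] [7, 3, 14, 21, 235] [0.4919 0.0855 0.116 ]
top [295.6 183.9] [8, 8, 12, 13, 123] [0.6144 0.0939 0.215 ]
yaw 0.12926183238253922 dist 0.14658890031708938 origin [0.55592932 0.0199262 ] cap in feeder 0.0675298875899891 0.06582557239359114Traceback (most recent call last):
  File "fit.py", line 15, in <module>
    b,s=blob(im,c); X=ray(p,b,z); P.append(X); print(n,b.round(1),s,X.round(4))
        ~~~~^^^^^^
  File "fit.py", line 6, in blob
    k=1+np.argmax(s[1:,4]); return ce[k]+[x-r,y-r],s[k].tolist()
        ~~~~~~~~~^^^^^^^^^
    return _wrapfunc(a, 'argmax', axis=axis, out=out, **kwds)
    return bound(*args, **kwds)
ValueError: attempt to get argmax of an empty sequence
```

```bash
cat > go.py <<'E'
import sys
from h import *
from scipy.spatial.transform import Rotation as R
s=state(); t=np.array([float(a) for a in sys.argv[1:4]])
print('t',s['clock'],'pos',s['position'].round(4),'full-scale units',(R.from_rotvec(s['eef_rot']).inv().apply(t-s['position'])/.03).round(2))
E
python3 go.py .510 -.060 .231
python3 - <<'E'
import cv2
im=cv2.imread('pics/top0.png')[120:270,230:430]; cv2.imwrite('pics/c0.png',cv2.resize(im,None,fx=4,fy=4,interpolation=3))
E
```

```text
t 1.4 pos [ 0.1953 -0.5937  0.2313] full-scale units [ 1.552e+01 -1.362e+01  1.000e-02]
```

View pics/c0.png

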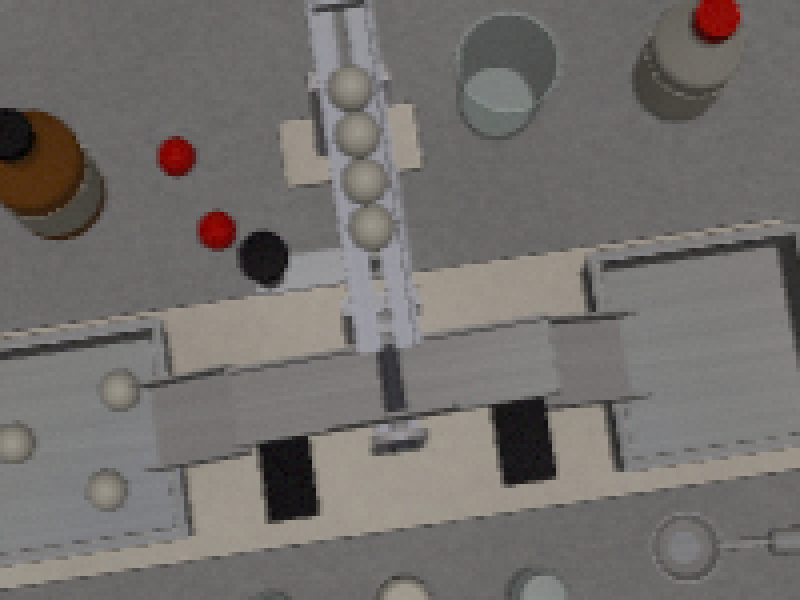

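Call:
send_rows --plan '[{"delta_pos":[0.9,-0.8,0],"rotation":[0,0,0],"jaw":0},{"delta_pos":[0.9,-0.8,0],"rotation":[0,0,0],"jaw":0},{"delta_pos":[0.9,-0.8,0],"rotation":[0,0,0],"jaw":0},{"delta_pos":[0.9,-0.8,0],"rotation":[0,0,0],"jaw":0},{"delta_pos":[0.9,-0.8,0],"rotation":[0,0,0],"jaw":0}]'

```text
clock: 1.9
position: [0.2866, -0.4362, 0.2314]
eef_rot: [3.102, 0.497, 0.0]
contact_force: [1.0, -0.1, 0.5]
width: 0.0125
gripper_force: 0.0
```

The crop shows the right tab at (523,440), the plunger cap at (263,257) and the four white balls in the track. The red balls at (177,156) and (217,230) lie on the bench and aren't part of the job.

Call:
send_rows --plan '[{"delta_pos":[0.9,-0.8,0],"rotation":[0,0,0],"jaw":0},{"delta_pos":[0.9,-0.8,0],"rotation":[0,0,0],"jaw":0},{"delta_pos":[0.9,-0.8,0],"rotation":[0,0,0],"jaw":0},{"delta_pos":[0.9,-0.8,0],"rotation":[0,0,0],"jaw":0},{"delta_pos":[0.9,-0.8,0],"rotation":[0,0,0],"jaw":0}]'

```text
clock: 2.4
position: [0.3774, -0.2801, 0.2316]
eef_rot: [3.102, 0.497, 0.001]
contact_force: [-0.1, -0.2, 0.7]
width: 0.0003
gripper_force: 0.0
```

Call:
send_rows --plan '[{"delta_pos":[0.9,-0.8,0],"rotation":[0,0,0],"jaw":0},{"delta_pos":[0.9,-0.8,0],"rotation":[0,0,0],"jaw":0},{"delta_pos":[0.9,-0.8,0],"rotation":[0,0,0],"jaw":0},{"delta_pos":[0.9,-0.8,0],"rotation":[0,0,0],"jaw":0},{"delta_pos":[0.9,-0.8,0],"rotation":[0,0,0],"jaw":0}]'

```text
clock: 2.9
position: [0.4681, -0.1239, 0.2315]
eef_rot: [3.102, 0.497, 0.001]
contact_force: [-0.7, -0.3, 0.3]
width: -0.0
gripper_force: 0.0
```

```bash
python3 go.py .510 -.060 .175
```

```text
t 2.9 pos [ 0.4681 -0.1239  0.2315] full-scale units [ 1.99 -1.59  1.88]
```

Call:
send_rows --plan '[{"delta_pos":[0.8,-0.6,0.2],"rotation":[0,0,0],"jaw":0},{"delta_pos":[0.8,-0.6,0.5],"rotation":[0,0,0],"jaw":0},{"delta_pos":[0.4,-0.4,0.7],"rotation":[0,0,0],"jaw":0},{"delta_pos":[0,0,0.5],"rotation":[0,0,0],"jaw":0},{"delta_pos":[0,0,0],"rotation":[0,0,0],"jaw":0}]'

```text
clock: 3.4
position: [0.5087, -0.0604, 0.1727]
eef_rot: [-3.101, -0.499, 0.004]
contact_force: [0.1, 0.4, -0.3]
width: 0.0
gripper_force: 0.0
```

```bash
python3 - <<'E'
from h import *
a=snap('wrist','w1')['color'];b=snap('side','s1')['color'][110:310,180:440]
b=cv2.resize(b,(520,400)); cv2.imwrite('pics/m1.png',np.hstack([cv2.resize(a,(640,400))[:,180:460],b])[:,:,::-1])
E
python3 go.py .510 -.060 .120
```

```text
t 3.5 pos [ 0.5095 -0.0612  0.1747] full-scale units [ 0.03 -0.03  1.82]
```

View pics/m1.png

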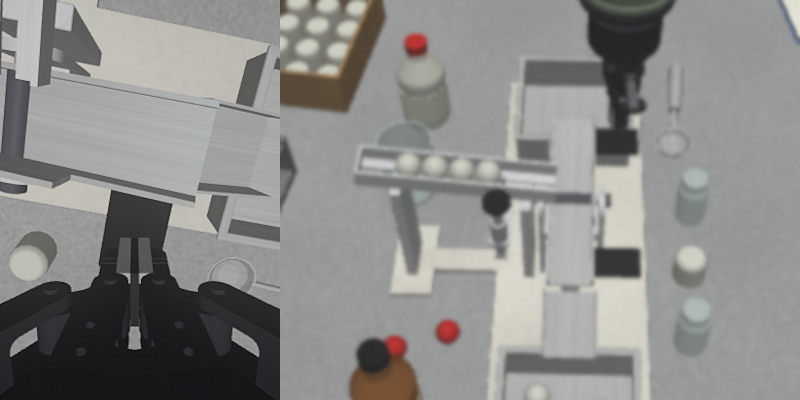

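The wrist view shows the closed fingertips over the right tab (about (135,225)), and in the side view they stand over it at (617,140). Pressing now.

Call:
send_rows --plan '[{"delta_pos":[0,0,0.4],"rotation":[0,0,0],"jaw":0},{"delta_pos":[0,0,0.3],"rotation":[0,0,0],"jaw":0},{"delta_pos":[0,0,0.25],"rotation":[0,0,0],"jaw":0},{"delta_pos":[0,0,0.25],"rotation":[0,0,0],"jaw":0},{"delta_pos":[0,0,0.25],"rotation":[0,0,0],"jaw":0}]'

```text
clock: 4.0
position: [0.5096, -0.061, 0.1302]
eef_rot: [3.102, 0.497, 0.0]
contact_force: [0.9, -1.8, 1.7]
width: -0.0
gripper_force: 0.9
```

Call:
send_rows --plan '[{"delta_pos":[0,0,0.15],"rotation":[0,0,0],"jaw":0},{"delta_pos":[0,0,0.07],"rotation":[0,0,0],"jaw":0},{"delta_pos":[0,0,0],"rotation":[0,0,0],"jaw":0}]'

```text
clock: 4.3
position: [0.5094, -0.0607, 0.1239]
eef_rot: [-3.102, -0.497, 0.001]
contact_force: [0.5, 0.0, -0.2]
width: 0.0001
gripper_force: 0.0
```

Call:
send_rows --plan '[{"delta_pos":[0,0,0.07],"rotation":[0,0,0],"jaw":0},{"delta_pos":[0,0,0.05],"rotation":[0,0,0],"jaw":0},{"delta_pos":[0,0,0],"rotation":[0,0,0],"jaw":0}]'

```text
clock: 4.6
position: [0.5095, -0.0608, 0.1206]
eef_rot: [-3.102, -0.497, -0.0]
contact_force: [0.0, -0.2, 0.8]
width: 0.0001
gripper_force: 0.1
```

Call:
send_rows --plan '[{"delta_pos":[0,0,0.04],"rotation":[0,0,0],"jaw":0},{"delta_pos":[0,0,0],"rotation":[0,0,0],"jaw":0}]'

```text
clock: 4.8
position: [0.5095, -0.0608, 0.1194]
eef_rot: [-3.102, -0.497, -0.0]
contact_force: [0.1, 0.1, 0.9]
width: 0.0001
gripper_force: 0.3
```

Call:
send_rows --plan '[{"delta_pos":[0,0,0.04],"rotation":[0,0,0],"jaw":0},{"delta_pos":[0,0,0],"rotation":[0,0,0],"jaw":0}]'

```text
clock: 5.0
position: [0.5095, -0.0608, 0.1181]
eef_rot: [3.102, 0.497, 0.0]
contact_force: [-0.6, -0.2, 1.5]
width: -0.0005
gripper_force: 0.3
```

Call:
send_rows --plan '[{"delta_pos":[0,0,0.04],"rotation":[0,0,0],"jaw":0},{"delta_pos":[0,0,0],"rotation":[0,0,0],"jaw":0}]'

```text
clock: 5.2
position: [0.5097, -0.0607, 0.1173]
eef_rot: [-3.102, -0.497, -0.001]
contact_force: [-2.2, 1.4, 8.8]
width: 0.0001
gripper_force: 4.3
```

The force rose to 8.8 N, so the gate is on its right buffer. Lifting off and checking.

Call:
send_rows --plan '[{"delta_pos":[0,0,-0.5],"rotation":[0,0,0],"jaw":0},{"delta_pos":[0,0,-1],"rotation":[0,0,0],"jaw":0},{"delta_pos":[0,0,-1],"rotation":[0,0,0],"jaw":0},{"delta_pos":[0,0,-1],"rotation":[0,0,0],"jaw":0},{"delta_pos":[0,0,-1],"rotation":[0,0,0],"jaw":0}]'

```text
clock: 5.7
position: [0.5092, -0.0609, 0.2531]
eef_rot: [-3.102, -0.497, 0.0]
contact_force: [-0.0, -0.7, -0.9]
width: 0.0
gripper_force: 0.0
```

Call:
send_rows --plan '[{"delta_pos":[0.9,-0.7,0],"rotation":[0,0,0],"jaw":0},{"delta_pos":[0.9,-0.7,0],"rotation":[0,0,0],"jaw":0},{"delta_pos":[0.9,-0.7,0],"rotation":[0,0,0],"jaw":0},{"delta_pos":[0.9,-0.7,0],"rotation":[0,0,0],"jaw":0},{"delta_pos":[0.9,-0.7,0],"rotation":[0,0,0],"jaw":0}]'

```text
clock: 6.2
position: [0.6055, 0.0821, 0.2518]
eef_rot: [3.102, 0.497, -0.0]
contact_force: [0.4, -1.0, -0.8]
width: 0.0003
gripper_force: 0.0
```

```bash
python3 - <<'E'
from h import *
a=snap('wrist','w2')['color'];b=snap('side','s2')['color'][110:310,180:440]
b=cv2.resize(b,(520,400)); cv2.imwrite('pics/m2.png',np.hstack([a[:,180:460],b])[:,:,::-1])
E
python3 go.py .6144 .0939 .225
```

```text
t 6.3 pos [0.606  0.0855 0.2513] full-scale units [ 0.35 -0.17  0.88]
```

View pics/m2.png

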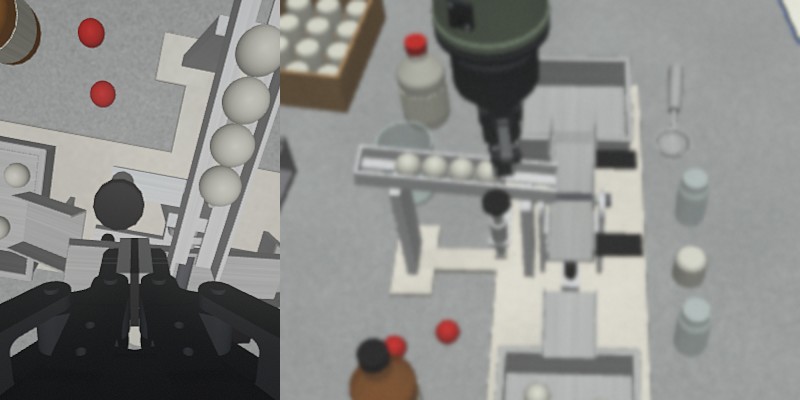

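The gate has rocked over: in the side view the left tab is now up at (618,245) and the left buffer is exposed at (570,270). The balls are still held in the track. The wrist view has the cap just ahead of the tips at (119,204).

Call:
send_rows --plan '[{"delta_pos":[0.35,-0.17,0.3],"rotation":[0,0,0],"jaw":0},{"delta_pos":[0,0,0.4],"rotation":[0,0,0],"jaw":0},{"delta_pos":[0,0,0],"rotation":[0,0,0],"jaw":0}]'

```text
clock: 6.6
position: [0.6123, 0.0883, 0.2286]
eef_rot: [3.102, 0.496, -0.005]
contact_force: [-0.6, -0.3, -0.6]
width: 0.0
gripper_force: 0.0
```

```bash
python3 - <<'E'
from h import *
a=snap('wrist','w3')['color']; cv2.imwrite('pics/m3.png',a[80:,120:520,::-1])
E
python3 go.py .6144 .0939 .202
```

```text
t 6.65 pos [0.6126 0.0883 0.2297] full-scale units [ 0.12 -0.16  0.92]
```

View pics/m3.png

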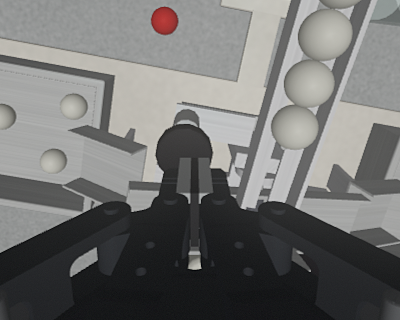

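The cap centre (184,150) lies slightly left of and ahead of the fingertips (195,165), which agrees with the remaining offset. I'll correct that and press.

Call:
send_rows --plan '[{"delta_pos":[0.12,-0.16,0.2],"rotation":[0,0,0],"jaw":0},{"delta_pos":[0,0,0.2],"rotation":[0,0,0],"jaw":0},{"delta_pos":[0,0,0.25],"rotation":[0,0,0],"jaw":0},{"delta_pos":[0,0,0.25],"rotation":[0,0,0],"jaw":0},{"delta_pos":[0,0,0.02],"rotation":[0,0,0],"jaw":0}]'

```text
clock: 7.15
position: [0.6152, 0.095, 0.2026]
eef_rot: [-3.102, -0.497, 0.0]
contact_force: [-0.3, 1.3, 4.4]
width: -0.0004
gripper_force: 2.3
```

Call:
send_rows --plan '[{"delta_pos":[0,0,0.05],"rotation":[0,0,0],"jaw":0},{"delta_pos":[0,0,0],"rotation":[0,0,0],"jaw":0},{"delta_pos":[0,0,0],"rotation":[0,0,0],"jaw":0},{"delta_pos":[0,0,0],"rotation":[0,0,0],"jaw":0},{"delta_pos":[0,0,0],"rotation":[0,0,0],"jaw":0}]'

```text
clock: 7.65
position: [0.6152, 0.095, 0.202]
eef_rot: [-3.102, -0.497, -0.0]
contact_force: [-1.3, 2.0, 5.6]
width: 0.0002
gripper_force: 2.3
```

Call:
send_rows --plan '[{"delta_pos":[0,0,0],"rotation":[0,0,0],"jaw":0},{"delta_pos":[0,0,0],"rotation":[0,0,0],"jaw":0},{"delta_pos":[0,0,0],"rotation":[0,0,0],"jaw":0},{"delta_pos":[0,0,0],"rotation":[0,0,0],"jaw":0},{"delta_pos":[0,0,0],"rotation":[0,0,0],"jaw":0}]'

```text
clock: 8.15
position: [0.6152, 0.0949, 0.2019]
eef_rot: [-3.102, -0.497, 0.0]
contact_force: [-2.2, 3.0, 4.4]
width: 0.0
gripper_force: 2.4
```

Call:
send_rows --plan '[{"delta_pos":[0,0,0],"rotation":[0,0,0],"jaw":0},{"delta_pos":[0,0,0],"rotation":[0,0,0],"jaw":0},{"delta_pos":[0,0,0],"rotation":[0,0,0],"jaw":0},{"delta_pos":[0,0,0],"rotation":[0,0,0],"jaw":0},{"delta_pos":[0,0,0],"rotation":[0,0,0],"jaw":0}]'

```text
clock: 8.65
position: [0.6152, 0.0949, 0.2019]
eef_rot: [-3.102, -0.497, 0.0]
contact_force: [-2.8, 3.5, 5.5]
width: 0.0
gripper_force: 2.4
```

Call:
send_rows --plan '[{"delta_pos":[0,0,0],"rotation":[0,0,0],"jaw":0},{"delta_pos":[0,0,0],"rotation":[0,0,0],"jaw":0},{"delta_pos":[0,0,0],"rotation":[0,0,0],"jaw":0},{"delta_pos":[0,0,0],"rotation":[0,0,0],"jaw":0},{"delta_pos":[0,0,0],"rotation":[0,0,0],"jaw":0}]'

```text
clock: 9.15
position: [0.6153, 0.0949, 0.2019]
eef_rot: [-3.102, -0.497, -0.0]
contact_force: [-1.5, 2.8, 5.3]
width: -0.0002
gripper_force: 2.4
```

Call:
send_rows --plan '[{"delta_pos":[0,0,0],"rotation":[0,0,0],"jaw":0},{"delta_pos":[0,0,0],"rotation":[0,0,0],"jaw":0},{"delta_pos":[0,0,0],"rotation":[0,0,0],"jaw":0},{"delta_pos":[0,0,0],"rotation":[0,0,0],"jaw":0},{"delta_pos":[0,0,0],"rotation":[0,0,0],"jaw":0}]'

```text
clock: 9.65
position: [0.6153, 0.0949, 0.2019]
eef_rot: [-3.102, -0.497, -0.0]
contact_force: [-2.0, 2.6, 5.6]
width: 0.0001
gripper_force: 2.4
```

Run:
```python
from h import *
a=snap('top','t4')['color'][110:280,200:450];b=snap('side','s4')['color'][110:310,180:440]
cv2.imwrite('pics/m4.png',np.hstack([cv2.resize(a,(400,272)),cv2.resize(b,(354,272))])[:,:,::-1])
```

```text
(no output)
```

View pics/m4.png

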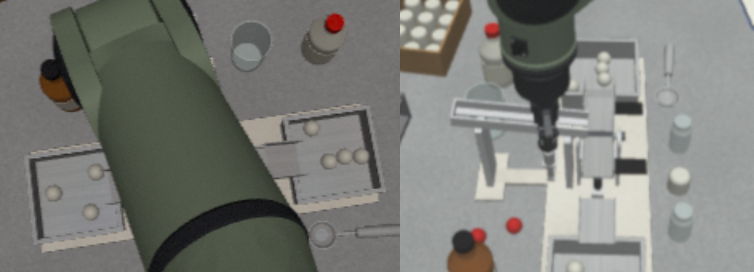

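All four balls are in the right tray (top crop: (311,128), (329,161), (345,157), (361,156)), the left tray still holds three, and the track is empty. Releasing the plunger straight up.

Call:
send_rows --plan '[{"delta_pos":[0,0,-0.3],"rotation":[0,0,0],"jaw":0},{"delta_pos":[0,0,-0.5],"rotation":[0,0,0],"jaw":0},{"delta_pos":[0,0,-1],"rotation":[0,0,0],"jaw":0},{"delta_pos":[0,0,-1],"rotation":[0,0,0],"jaw":0},{"delta_pos":[0,0,-1],"rotation":[0,0,0],"jaw":0}]'

```text
clock: 10.25
position: [0.6152, 0.0943, 0.3183]
eef_rot: [3.102, 0.496, 0.001]
contact_force: [0.9, -0.7, -0.2]
width: -0.0
gripper_force: 0.0
```

Call:
send_rows --plan '[{"delta_pos":[-0.8,0.6,0],"rotation":[0,0,0],"jaw":0},{"delta_pos":[-0.8,0.6,0],"rotation":[0,0,0],"jaw":0},{"delta_pos":[-0.8,0.6,0],"rotation":[0,0,0],"jaw":0},{"delta_pos":[0,0,0],"rotation":[0,0,0],"jaw":0},{"delta_pos":[0,0,0],"rotation":[0,0,0],"jaw":0}]'

```text
clock: 10.75
position: [0.5638, 0.0204, 0.3171]
eef_rot: [3.102, 0.495, 0.002]
contact_force: [-0.4, 0.5, 0.5]
width: -0.0003
gripper_force: 0.0
```

Run:
```python
from h import *
a=snap('wrist','w5')['color'];b=snap('side','s5')['color'][110:350,180:440]
cv2.imwrite('pics/m5.png',np.hstack([cv2.resize(a,(416,260)),cv2.resize(b,(282,260))])[:,:,::-1])
```

```text
(no output)
```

View pics/m5.png

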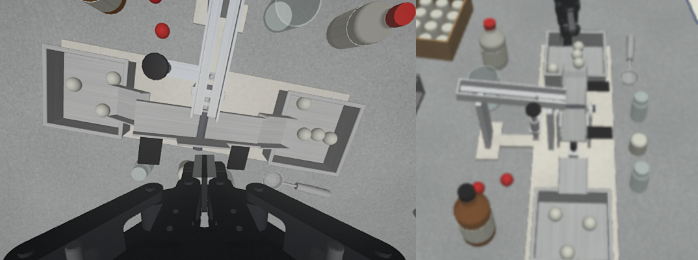

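The left tray holds three balls and the right tray four. The track is empty, the plunger is back up, the bystanders haven't moved, and the arm is clear.

```bash
python3 -c "
from cell import job_done; print(job_done())"
```

```text
the job is handed in; nothing more can be done
None
```

The gate is rocked fully over to the right, all four waiting balls ran into the right tray, the plunger has sprung back up, and the job is handed in after about 11 s on the clock (limit 40 s).

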